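# Clamp a block under the ratchet hold-down press

## Robot

A 7-joint arm with a two-finger parallel gripper is mounted at the origin on the work surface. World frame = base frame: x ahead of the robot, y to its left, z up, the work surface at z = 0. Lengths are in m, angles in degrees, forces in N, time in s.
With the tool pointing down it reaches from about 0.425 to 1.025 m from the base axis. Payload 9.4 kg.
Tool frame: the origin (TCP) lies between the finger pads; the fingertips stand 25 mm ahead of it and the grasp point (between the pads) lies 6 mm ahead of it; z points along the fingers, y is the line along which they close (so a half turn about z gives the same grasp; the last joint's range is limited). The gripper opens to 85 mm and grips with 20 to 120 N. Pads are 22 mm wide; open, the fingers measure 114 mm over their backs; the gripper's body (76 mm by 85 mm) begins 54 mm behind the grasp point. The pads swing forward as they close: fully open they stand 13 mm farther back than shut.
Start: joints at [-74.811, 34.337, -0.143, 91.639, 0.103, 54.024, -4.572], TCP at [0.243, 0.683, 0.256] pointing down, gripper open.
Joint ranges: [-147.43, 147.43], [-19.82, 112.94], [-74.19, 73.91], [6.32, 146.72], [-59.91, 239.91], [6.04, 106.73], [-150.56, 150.56]. Speed limits (degrees/s): [127.2, 127.2, 172.46, 172.46, 180, 180, 180].

## Interface

Orientations are given as a 3x3 rotation matrix whose columns are the frame's x, y, z axes.
In Python, from plant import arm, claw, kin, cams, sign_off, current_clock, current_joints, current_qvel, current_joint_efforts, current_ee_pos, current_tool_rot, current_wrist_force, current_torque, current_gripper_width, current_gripper_force gives the robot as it stands. Calls block until the motion is done:
- arm.move_pose(position, orientation): joint-space move of the TCP to a pose.
- arm.move_straight(position, frame=None, max_speed=0.15, guard=None): straight line of the TCP; frame=None keeps the orientation; max_speed is the mean speed in m/s. With guard (N) it stops when the force on the tool has changed by that much, and returns True; else False.
- arm.set_joints(angles): joint-space move.
- claw.gripper_to(opening, force=None): finger opening in m; force is the grip in N (None keeps the last); returns when the fingers have stopped.
- arm.wait(seconds).
- kin.inverse_kinematics(position, orientation): joint angles nearest the present ones, or None.
- cams.read_camera(name): name is "scene" or "top"; returns a dict with "frame" (420x560x3 uint8, red, green, blue), "K" (3x3 intrinsics, pixels), "dist_coeffs" ([k1, k2, p1, p2, k3] as OpenCV has them; the pictures are not rectified), "rvec" (rotation vector, rad) and "tvec" (3), from world to camera coordinates, as OpenCV has them. Camera axes: x right, y down, z forward; pixel columns grow to the right and rows downward; lengths in m; the calibration is good to about 2 mm. A picture is of the moment at which its call begins. There is no depth.
A pose or a line that the arm cannot do raises arm.PlanningError and nothing moves.
- sign_off(): hands the job in; it is judged then, once.
Readings, each from a call of its own:
- current_clock(): time.
- current_joints(): joint angles.
- current_qvel(): joint speeds.
- current_joint_efforts(): joint torques, N m.
- current_ee_pos(): TCP position.
- current_tool_rot(): TCP orientation.
- current_wrist_force(): force on the tool from outside, world axes, zero at the start.
- current_torque(): the same for the moment, N m.
- current_gripper_width(): finger opening in m.
- current_gripper_force(): force on a finger pad.
Only numpy, scipy, OpenCV 4.12 (cv2) and the standard library are available. Lean on these libraries where they do the work, as an engineer would, in place of code of your own. Each camera call takes 0.05 s, during which the arm holds its last target. There are 200 camera calls.

## Task

Pull the red presser foot of the ratchet press up by its black T-handle, click by click, until the pawl holds it clear above the height of the aluminium block and you can let go. Push the block gently along its channel, under the foot, fully home against the end stop. Then press the yellow pawl's tail gently, no further than needed to free the teeth, and keep it down until the foot has come to rest on the block with its full weight; let go, and leave the other things on the bench alone.

Things in the scene. Friction and masses are not known exactly. Their poses are not given: they have to be found in the camera images.
- stand: Green ratchet hold-down press, bolted down. Origin under the centre of its base, on the bench; x runs along the channel towards the column, z up. 'Stand' below means this frame, in mm. Base x -150..110, y -55..55, top z 15. Column x 72..104, y -26..26, top z 150. Channel floor z 15; side strips with inner faces y +-21.5, 10 high, x -135..40.
- end_stop (a point): Middle of the face of the end stop of the channel (black, rigid, 18 high), stand x 52, y 0, z 24. The block is home when its end meets this face; pushing it there with more than 30 N is a fault.
- strap (a point): Middle of the underside of the red strap, stand x 46, y 0, z 94. It ends the rail's upward travel when the top of the foot (12 thick) meets it, foot underside then at stand z 82; jamming there with more than 30 N is a fault.
- teeth (a point): On the rail's toothed +y side, stand x 60, y 18, z 118, about where the pawl's nose engages. Rail: alloy bar 20 x 24, saw teeth at 12 pitch. The sprung pawl lets it rise (pull 8 to 22 N, most just before a click) and holds it from sinking: let go, it sinks back up to 12 on to a tooth. Rail and foot weigh 0.6 kg and are damped: set free they sink at under 0.1 m/s.
- tail_place (a point): NOMINAL middle of the top of the yellow pawl's release pad (30 along x, 28 along y), stand x 60, y 95, z 101. The pawl's bracket is clamped up to 10 higher or lower each time and is not measured: the pad (and the tooth heights) must be felt or seen. A finger pressing it down 9 to 11 from first touch frees the teeth; rigid stop at 13 to 15. It takes 3 to 8 N; over 20 N is a fault. Let go, it springs back.
- handle (a point): Middle of the black T-handle on top of the rail: a round bar, diameter 14, 70 long along the stand's y, at stand x 60, y 0. It rises and sinks with the rail. The foot's underside is always 165 below this point.
- foot (a point): Centre of the underside of the red presser foot (50 along x, 44 along y, 12 thick; at stand x 25, y 0, its front edge at x 0). Its height in the stand frame is 15 plus the gap over the channel floor: gap 8 at the lowest, 67 at the top stop; at the start some 8 to 30.
- block_mid (a point): Centre of the loose aluminium block, 100 long (stand x), 40 wide (y), 45 high, 0.3 to 0.65 kg. It starts in the channel with its centre at stand x -85..-55, in front of the foot; its top is at stand z 60. Fully home its centre is at stand x 2, and some 50 of it is then under the foot, its rear end face at x -48.
- offcut: Bystander: wooden offcut 90 x 40 x 30, origin at the centre of its underside.
- driver: Bystander: screwdriver with red handle, lying.
- spanner: Bystander: steel spanner, lying.
- jar: Bystander: glass jar, diameter 52, 70 high, origin at the centre of its underside.
- glue: Bystander: white bottle with orange cap, diameter 44, 90 high, origin at the centre of its underside.
- collar: Bystander: steel ring, diameter 52, 18 high, origin at the centre of its underside.
- cup: Bystander: blue cup, diameter 66, 70 high, origin at the centre of its underside.
There are look-alikes about, which are no part of the job. What is shaped like the part that bears block_mid but blue or turquoise is not meant.

How it is judged (in metres and radians):
On the way, in this order (a step that is already met when the one before it is completed fails the run):
1. the foot is up, its underside at least 2 mm above the block's height, held by the pawl with the robot off it (z of foot in the frame of stand above 0.062 m and contact force between the fingers and rail below 0.3 N), for 0.4 s.
2. the block is pushed home against the stop (within 3 mm) with the foot still held above it (x of block_mid in the frame of stand between -0.001 and 0.005 m and y of block_mid in the frame of stand between -0.005 and 0.005 m and z of block_mid in the frame of stand between 0.034 and 0.041 m and z of foot in the frame of stand above 0.0605 m and contact force between rail and block below 0.3 N), for 0.2 s.
3. the foot has come down on the block (contact force between rail and block above 3 N), for 0.2 s.
At the end, for the whole second after the job is handed in: The block is home in the channel, within 3 mm of the end stop, centred within 5 mm and flat on the floor, and the foot rests on it with at least 3 N, everything at rest and untouched (x of block_mid in the frame of stand between -0.001 and 0.005 m and y of block_mid in the frame of stand between -0.005 and 0.005 m and z of block_mid in the frame of stand between 0.034 and 0.041 m and contact force between rail and block above 3 N and z of foot in the frame of stand below 0.0625 m and linear speed of block below 0.02 m/s).
It fails at once if the pawl's tail is pressed with more than 20 N (contact force between the fingers and pawl_c1 above 20 N).
It fails at once if the foot is jammed against the red strap at the top of its travel with more than 30 N (contact force between rail_c7 and stand_c1 above 30 N).
It fails at once if the block is rammed against the end stop with more than 30 N (contact force between block and stand_c0 above 30 N).
It fails at once if a bystander is moved by more than 20 mm (distance of any of offcut, driver, spanner, jar, glue, collar, cup from where it was at the start of the episode above 0.02 m).
It also fails if it takes over 64 s, if anything falls off the work surface, if the arm or the gripper's body presses on something with over 40 N, if the wrist force passes 120 N, or if a joint passes its speed limit or range.

## Working session

There is one attempt and no reset: what is moved stays moved. The work goes in short steps, each a Python script; the robot and the scene stay as the last script left them, time stands still between calls to the robot, and variables do not carry over. Pictures are saved under pics/ and viewed, at most 10 in all, crops included, and the job is handed in when it is done.

```bash
ls; mkdir -p pics
python3 - <<'E'
from plant import *
import cv2,pickle
d={}
for n in ("scene","top"):
    c=cams.read_camera(n); d[n]=c
    cv2.imwrite(f"pics/{n}0.png",c["frame"][:,:,::-1])
    R=cv2.Rodrigues(c["rvec"])[0]; print(n,(-R.T@c["tvec"].reshape(3)).round(3),c["K"][0][0],c["dist_coeffs"])
pickle.dump(d,open("cam0.pkl","wb")); print(current_clock())
E
```

```text
pics
scene [1.14  0.437 0.701] 384.30942668657593 [0.01957295 0.         0.         0.         0.        ]
top [ 0.48  -0.035  1.308] 495.6247416457406 [-0.11458345  0.          0.          0.          0.        ]
0.1
```

View pics/scene0.png

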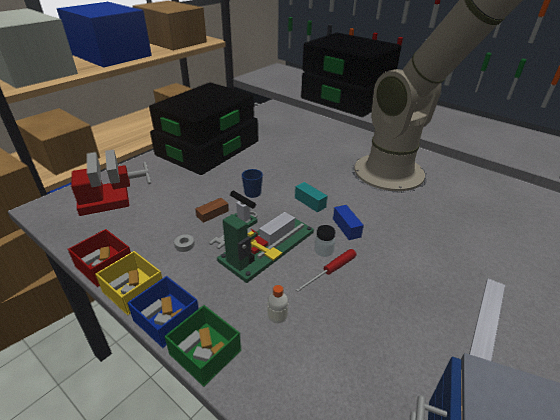

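View pics/top0.png

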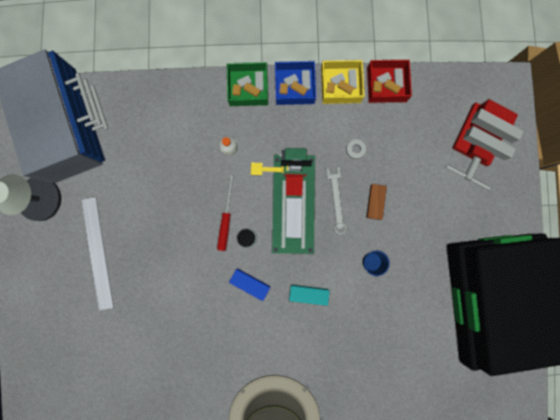

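The top view shows the stand at about (293,203), with its column towards the top, the block at (293,215), the foot at (294,186), the T-handle at (297,162) and the yellow pad at (257,169). Next I'll enlarge crops of both views.

Run:
```python
import cv2,pickle,numpy as np
d=pickle.load(open("cam0.pkl","rb"))
a=d["top"]["frame"][140:265,235:335,::-1]; b=d["scene"]["frame"][180:290,200:330,::-1]
g=lambda x,s:np.clip(cv2.resize(x,None,fx=s,fy=s,interpolation=cv2.INTER_CUBIC).astype(float)*1.4,0,255)
cv2.imwrite("pics/a.png",g(a,4.8)); cv2.imwrite("pics/b.png",g(b,5))
```

```text
[ WARN:0@0.010] global loadsave.cpp:1063 imwrite_ Unsupported depth image for selected encoder is fallbacked to CV_8U.
```

View pics/a.png

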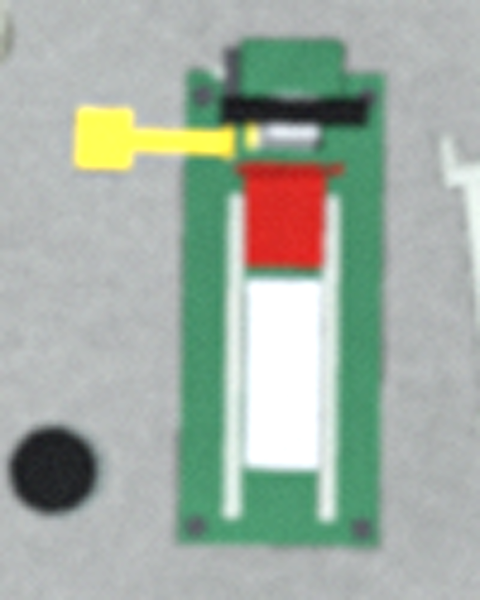

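View pics/b.png

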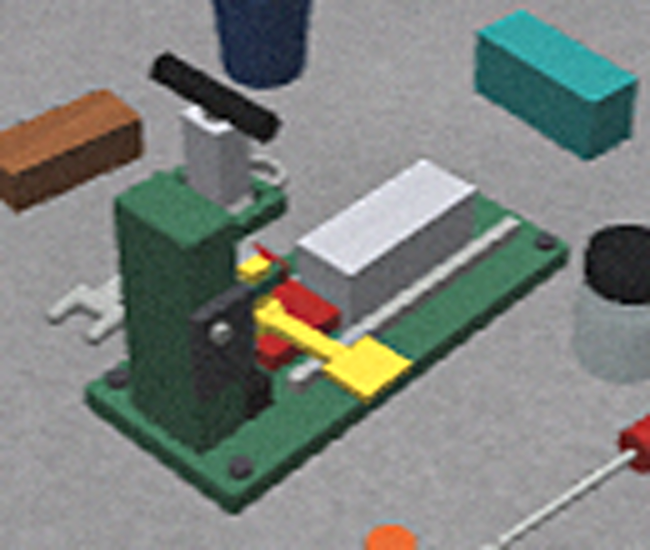

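The base-top corners show clearly in both crops. The handle ends, the pad (104,138 top / 367,367 scene) and the block's rear edge (283,470 top) are also visible. I'll fit the stand pose from these.

```bash
cat > fit.py <<'E'
import cv2,pickle,numpy as np
from scipy.optimize import least_squares
d=pickle.load(open("cam0.pkl","rb"))
T=lambda u,v:(235+(u+.5)/4.8-.5,140+(v+.5)/4.8-.5); S=lambda u,v:(200+(u+.5)/5-.5,180+(v+.5)/5-.5)
def W(p,P):
    c,s=np.cos(p[2]),np.sin(p[2]); P=np.asarray(P,float)
    return np.array([p[0]+c*P[0]-s*P[1],p[1]+s*P[0]+c*P[1],P[2]])
def pr(n,w):
    c=d[n]; return cv2.projectPoints(np.array([w]),c["rvec"],c["tvec"],c["K"],c["dist_coeffs"])[0].reshape(2)
# params: X,Y,yaw, handle z, pad z, block centre x
def obs(q):
    hz,pz,bx=q[3:6]
    return [("top",T(178,543),(-.15,.055,.015)),("top",T(380,545),(-.15,-.055,.015)),("top",T(386,73),(.11,-.055,.015)),("top",T(188,72),(.11,.055,.015)),
    ("scene",S(570,246),(-.15,.055,.015)),("scene",S(235,494),(.11,.055,.015)),("scene",S(87,394),(.11,-.055,.015)),
    ("top",T(295,109),(.06,0,hz)),("scene",S(215,96),(.06,0,hz)),
    ("top",T(104,138),(.06,.095,pz)),("scene",S(367,367),(.06,.095,pz)),
    ("top",T(283,470),(bx-.05,0,.06)),("scene",S(475,187),(bx-.05,.02,.06)),("scene",S(425,159),(bx-.05,-.02,.06)),("scene",S(349,273),(bx+.05,.02,.06)),("scene",S(298,244),(bx+.05,-.02,.06))]
f=lambda q:np.concatenate([pr(n,W(q,P))-uv for n,uv,P in obs(q)])
r=least_squares(f,[.6,-.06,0,.2,.1,-.07],loss="soft_l1")
if __name__=="__main__":
    print(r.x.round(4),np.degrees(r.x[2])); print(f(r.x).reshape(-1,2).round(1).tolist())
    np.save("pose.npy",r.x)
E
python3 fit.py
```

```text
[ 0.5856 -0.0684 -0.044   0.1975  0.0922 -0.0584] -2.522547533348669
[[-0.0, 0.2], [0.2, 0.4], [-0.1, -0.3], [-0.5, -0.7], [0.2, -0.4], [-0.4, 0.8], [-0.9, -1.4], [-0.3, 0.4], [-0.0, -0.1], [-0.1, 0.1], [0.1, -0.0], [-0.1, -0.2], [0.7, 0.1], [-0.4, -0.5], [0.4, 0.5], [-0.6, -0.7]]
```

The fit is good to under 1.5 px. Stand yaw is -2.5°, the handle is at z≈0.1975 (foot at 32 mm) and the pad at z≈0.092. Next I'll grip the handle and lift it.

```bash
cat > h.py <<'E'
from plant import *
import numpy as np, cv2
from fit import W, pr, d
q=np.load("pose.npy"); c,s=np.cos(q[2]),np.sin(q[2])
sx,sy=np.array([c,s,0]),np.array([-s,c,0])
R1=np.column_stack([sy,sx,[0,0,-1.]]); R2=np.column_stack([-sy,-sx,[0,0,-1.]])
def tcp(x,y,z): return W(q,(x,y,z))
def st(p=None):
    p=np.array(current_ee_pos() if p is None else p)-[q[0],q[1],0]; return np.round([p@sx*1e3,p@sy*1e3,p[2]*1e3],1)
def stat(m=""):
    F=np.array(current_wrist_force()); print(m,"t%.1f"%current_clock(),"tcp",st(),"F",np.round([F@sx,F@sy,F[2]],1),"w%.4f"%current_gripper_width(),"gf%.0f"%current_gripper_force())
def snap(name,n="scene",box=(180,290,200,330),k=5):
    f=cams.read_camera(n)["frame"][box[0]:box[1],box[2]:box[3],::-1]
    cv2.imwrite("pics/"+name,cv2.convertScaleAbs(cv2.resize(f,None,fx=k,fy=k,interpolation=cv2.INTER_CUBIC),alpha=1.4))
E
python3 - <<'E'
from h import *
hz=q[3]; P=tcp(.06,0,hz+.10)
J=[kin.inverse_kinematics(P,R) for R in (R1,R2)]; j0=np.array(current_joints())
print([None if j is None else np.round(np.array(j)-j0) for j in J])
R=min((r for r,j in zip((R1,R2),J) if j is not None),key=lambda r:abs(np.array(kin.inverse_kinematics(P,r))-j0).max())
np.save("R.npy",R)
arm.move_pose(P,R); stat("above")
print(arm.move_straight(tcp(.06,0,hz+.006),max_speed=.08,guard=6)); stat("at")
claw.gripper_to(0.012,60); stat("grip")
E
```

```text
[array([ 58.,  -6.,  27.,   9., -16.,   0.,  19.]), array([  40.,    6.,   64.,   10.,  -40.,   10., -136.])]
above t3.1 tcp [ 60.2   1.1 297.4] F [-0.4 -0.7 -0.4] w0.0852 gf0
False
at t4.4 tcp [ 6.030e+01 -1.000e-01  2.041e+02] F [ 0.2 -0.4  0.9] w0.0849 gf0
grip t5.0 tcp [ 60.7   0.  204. ] F [2.6 0.3 2.1] w0.0181 gf60
```

Run:
```python
from h import *
stat()
z0=current_ee_pos()[2]
for dz in (.012,.024,.036,.046):
    p=np.array(current_ee_pos()); p[2]=z0+dz
    g=arm.move_straight(p,max_speed=.03,guard=27); stat(f"{dz} {g}")
    if g: break
snap("lift.png")
```

```text
t5.0 tcp [ 60.7   0.  204. ] F [2.6 0.3 2.1] w0.0181 gf60
0.012 False t5.6 tcp [ 60.7   0.  214.6] F [  6.2  -0.5 -11.4] w0.0181 gf60
0.024 False t6.2 tcp [ 60.7  -0.  226.6] F [  6.2  -0.9 -12.3] w0.0180 gf60
0.036 False t6.7 tcp [ 60.7   0.  238.5] F [  6.6  -0.4 -11.8] w0.0178 gf60
0.046 False t7.2 tcp [ 60.7   0.  248.6] F [  4.7  -0.3 -10. ] w0.0178 gf60
```

View pics/lift.png

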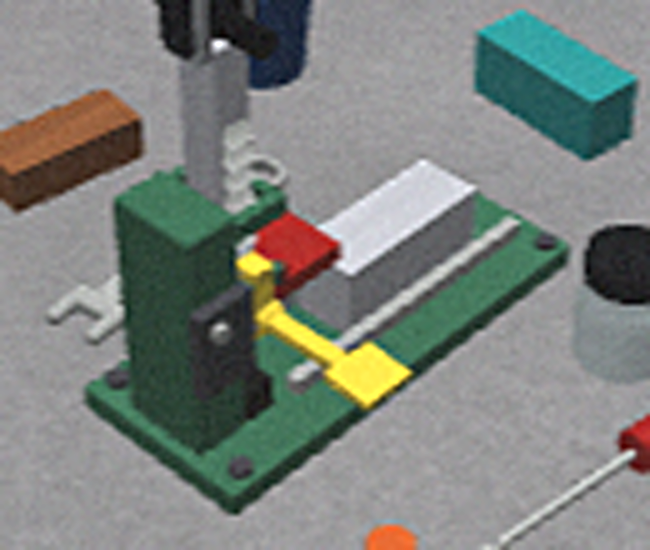

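The foot (red, at about 300,250 in the crop) has risen above the block's top. I'll let go, rise, and check where it settles.

Run:
```python
from h import *
R=np.load("R.npy")
claw.gripper_to(.085); arm.wait(.3); stat("open")
p=np.array(current_ee_pos()); p[2]=.32
arm.move_straight(p,max_speed=.12); stat("up")
snap("held.png")
```

```text
open t8.2 tcp [ 60.7   0.  250. ] F [-0.1 -0.   0.8] w0.0849 gf0
up t8.9 tcp [6.030e+01 2.000e-01 3.194e+02] F [1.2 0.2 0. ] w0.0854 gf0
```

View pics/held.png

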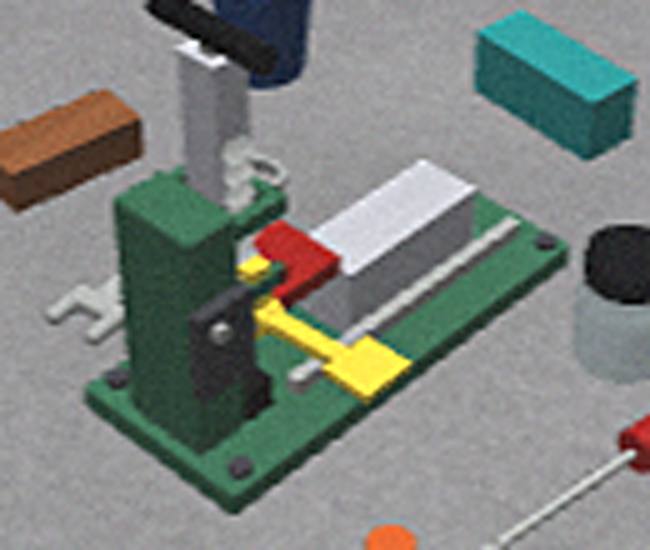

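The handle centre is now at about (212,33) in the crop. I'll convert that to a height, then make the push if it clears the block.

Run:
```python
from h import *
from fit import S
from scipy.optimize import brentq
f=lambda v:brentq(lambda z:pr("scene",W(q,(.06,0,z)))[1]-S(0,v)[1],.1,.4)
hz=f(33); print("foot z", (hz-.165)*1e3, [(f(v)-.165)*1e3 for v in (29,37)])
R=np.load("R.npy"); 
if hz-.165<.063: raise SystemExit
bx=q[5]; xs=bx-.05-.0145-.014
claw.gripper_to(0,20)
arm.move_pose(tcp(xs,0,.16),R); stat("above")
print(arm.move_straight(tcp(xs,0,.055),max_speed=.10,guard=5)); stat("down")
```

```text
foot z 66.28996039588631 [68.39107587500214, 64.18244466647174]
above t10.8 tcp [-135.    -0.   160.5] F [-0.1 -0.2 -0.2] w-0.0002 gf0
False
down t12.0 tcp [-136.7    0.    55.4] F [-0.7  0.1  0.4] w0.0001 gf0
```

Run:
```python
from h import *
print(arm.move_straight(tcp(-.115,0,.055),max_speed=.02,guard=8)); stat()
print(arm.move_straight(tcp(-.078,0,.055),max_speed=.03,guard=12)); stat()
print(arm.move_straight(tcp(-.05,0,.055),max_speed=.012,guard=9)); stat("home?")
arm.wait(.3); stat()
snap("home.png")
```

```text
False
 t13.2 tcp [-115.1    0.    54.9] F [-2.4  0.3 -0.2] w-0.0000 gf1
False
 t14.6 tcp [-77.9   0.   55.1] F [-1.2 -0.1 -2.2] w-0.0001 gf1
True
home? t16.0 tcp [-61.4   0.1  54.7] F [-0.3  0.2  0.7] w-0.0000 gf0
 t16.3 tcp [-62.7   0.2  54.4] F [-0.3  0.5 -0.5] w-0.0002 gf0
```

View pics/home.png

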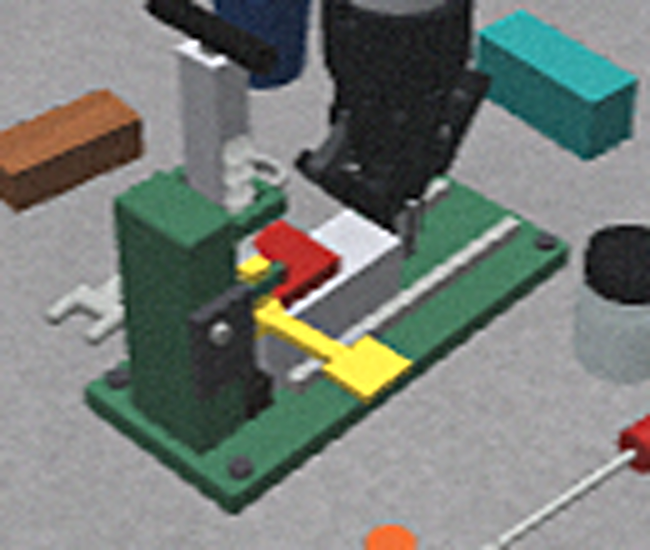

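The block's rear top corner is at about (400,240) in the crop and the foot is still held up. I'll check that against the projection, re-push lightly to confirm, then back off and feel for the pad.

Run:
```python
from h import *
P=pr("scene",W(q,(-.048,.02,.06))); print("pred corner",((P-[200,180]+.5)*5-.5).round(1))
print(arm.move_straight(tcp(-.055,0,.055),max_speed=.01,guard=8)); stat("re")
arm.wait(.2); stat()
arm.move_straight(tcp(-.09,0,.056),max_speed=.08)
arm.move_straight(tcp(-.09,0,.19),max_speed=.15)
arm.move_straight(tcp(.0,.16,.19),max_speed=.15)
arm.move_straight(tcp(.06,.095,.15),max_speed=.12); stat("above pad")
arm.wait(.3); stat()
g=arm.move_straight(tcp(.06,.095,.095),max_speed=.012,guard=2.0); stat(f"touch {g}")
```

```text
pred corner [403.2 239.1]
True
re t16.8 tcp [-61.4   0.2  54.3] F [ 0.   0.2 -0.3] w-0.0004 gf0
 t17.0 tcp [-61.5   0.2  54. ] F [-0.1 -1.3 -0.5] w-0.0002 gf0
above pad t20.9 tcp [ 59.7  95.6 150.1] F [-0.8  0.8 -1. ] w0.0005 gf0
 t21.2 tcp [ 59.9  95.6 150.3] F [ 0.3 -0.1 -0. ] w-0.0003 gf0
touch True t23.8 tcp [ 60.   95.1 118.4] F [-0.3  0.4  5.5] w0.0001 gf2
```

The pad was felt at tip z≈93 mm, which agrees with the image estimate. Now I'll press in small steps and watch the foot's red pixels.

```bash
cat >> h.py <<'E'
def red():
    f=cams.read_camera("scene")["frame"].astype(int)[215:262,245:275]
    m=(f[...,0]>90)&(f[...,1]<50)&(f[...,2]<50); ys,xs=np.nonzero(m)
    return (len(ys),round(xs.mean()+245,1),round(ys.mean()+215,1)) if len(ys) else None
E
python3 - <<'E'
from h import *
stat("pre"); r0=red(); print(r0); z0=.1185
for dz in (.006,.009,.0095,.010,.0105,.011,.0115,.012):
    g=arm.move_straight(tcp(.06,.095,z0-dz),max_speed=.012,guard=9); arm.wait(.25); r=red(); stat(f"{dz} {g} {r}")
    if g or (r and r0 and abs(r[2]-r0[2])>.7): break
arm.wait(.8); print(red()); stat(); snap("press.png")
E
```

```text
pre t23.8 tcp [ 60.   95.1 118.4] F [-0.3  0.4  5.5] w0.0001 gf2
(29, np.float64(254.6), np.float64(227.5))
0.006 False (37, np.float64(254.2), np.float64(227.5)) t24.8 tcp [ 60.1  95.9 112.9] F [-1.4  2.3  5.7] w0.0004 gf3
0.009 False (26, np.float64(255.0), np.float64(229.3)) t25.4 tcp [ 60.1  96.1 109.7] F [-0.2  3.8  5.9] w-0.0002 gf3
(28, np.float64(255.3), np.float64(229.4))
 t26.3 tcp [ 60.1  96.1 109.7] F [-0.5  2.9  4.6] w0.0000 gf3
```

View pics/press.png

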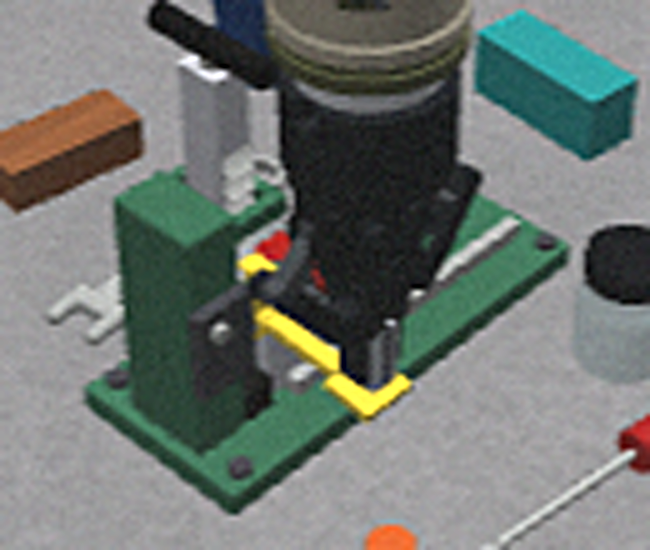

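The handle has dropped to about (210,46) in the crop, so the foot is at about 60 mm, on the block. I'll press a hair further to be sure its full weight is down, then release slowly and check.

Run:
```python
from h import *
from fit import S
from scipy.optimize import brentq
f=lambda v:brentq(lambda z:pr("scene",W(q,(.06,0,z)))[1]-S(0,v)[1],.1,.4)
print("foot z",[(round((f(v)-.165)*1e3,1)) for v in (44,46,48)])
arm.move_straight(tcp(.06,.095,.1085),max_speed=.012,guard=8); arm.wait(.6); print(red()); stat("hold")
arm.move_straight(tcp(.06,.095,.122),max_speed=.03)
arm.move_straight(tcp(.06,.12,.20),max_speed=.12)
arm.move_straight(tcp(-.02,.22,.26),max_speed=.15); arm.wait(.3)
snap("end.png"); stat()
```

```text
foot z [60.5, 59.4, 58.4]
(27, np.float64(255.2), np.float64(229.5))
hold t27.2 tcp [ 60.1  96.1 108.7] F [-0.   3.9  5. ] w-0.0002 gf3
 t30.1 tcp [-19.9 219.6 259.8] F [-0.3 -0.9 -0.2] w-0.0003 gf0
```

View pics/end.png

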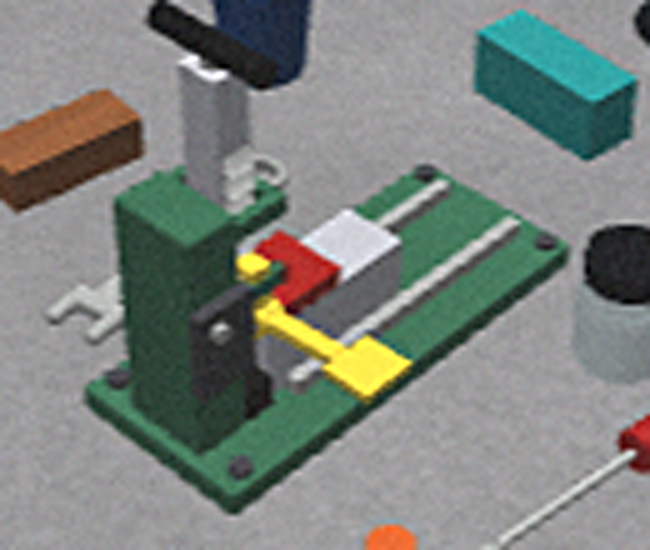

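The red foot rests directly on the block, whose rear corner is at about (400,240). The pad has sprung back and nothing else has moved, so I'm handing in.

```bash
python3 -c "
from plant import *
print(sign_off())"
```

```text
the job is handed in; nothing more can be done
None
```

The job is handed in, with no verdict returned: in the last picture the block is home against the end stop, the foot rests on it, and the pawl has sprung back, at about 30 s of the 64 s allowed.

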